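Dock the instrument carrier and load two cleaned rods

ROBOT

A 6-joint arm with a two-finger parallel gripper is mounted at the origin on the work surface. World frame = base frame: x ahead of the robot, y to its left, z up, the work surface at z = 0. Lengths are in m, angles in rad, forces in N, time in s.
With the tool pointing down it reaches from about 0.3 to 0.775 m from the base axis. Payload 14.6 kg.
Tool frame: the origin (TCP) lies between the finger pads; the fingertips stand tcp_to_tips ahead of it and the grasp point (between the pads) lies 3 mm ahead of it (tcp_to_tips is the distance from the TCP to the fingertips, in m); z points along the fingers, y is the line along which they close (so a half turn about z gives the same grasp; the last joint's range is limited). The gripper opens to 94 mm and grips with 3 to 60 N. Pads are 16 mm wide; open, the fingers measure 119 mm over their backs; the gripper's body (75 mm by 177 mm) begins 78 mm behind the grasp point.
Start: joints at [-1.292, 0.3, 1.521, -0, 1.321, -0.067], TCP at [0.186, -0.517, 0.227] pointing down, gripper open.
Joint ranges: [-3.03, 3.03], [-0.79, 2.21], [0.23, 2.52], [-1.04, 4.18], [0, 3.07], [-2.55, 2.55]. Speed limits (rad/s): [2.22, 2.22, 2.57, 3.14, 3.14, 3.14].

INTERFACE

Orientations are given as a unit quaternion [x, y, z, w].
In Python, from plant import * gives the robot as it stands. The module is installed in compiled form; this text tells all that it offers.
- The arm moves only by the tool send_rows, never from a script. Its argument "series" is a list of rows, each a list of 3 entries, a list of its own where there are three numbers: the shift along the tool's x, y, z each as a share of 200 mm, from -1 to 1, then the turn, a rotation vector about the tool's x, y, z each as a share of 45 degrees, from -1 to 1, then the opening, from -1 (shut) to 1 (fully open). In form: [[[x, y, z], [ax, ay, az], claw], ...]. A call has 1 to 10 rows; each row is the pose to reach, as a shift and turn from the pose commanded when the call began, along the tool's axes at that moment; what a row does not reach only later rows make up. A row lasts 1/8 s, in which the tool goes at most 62.5 mm and 10.7 degrees, less where a joint would pass 70% of its speed; a pose out of reach is approached as far as the arm can. A call with a number of a shift or a turn outside -1 to 1 is refused whole. A call with a gripper value outside its range is refused whole. The fingers move at their own pace and stop on an object; "force" is the grip in N (left out, the last holds). Time passes only in rows, so rows that repeat a pose let the fingers close. It gives the time, the measured TCP pose, the force, the opening and the grip force at its end, in the units of the state.
- get_state(): the state, without advancing time (a new reading comes with each control period).
- grab_frame(name): name is "side" or "top"; returns the picture (480x640x3 uint8, blue, green, red); there is no depth.
- camera_info(name): a dict with "mtx" (3x3 intrinsics, pixels), "k1" (the pictures are not rectified: a ray, as slopes to the right and down, at radius r is drawn at 1 + k1 r^2 times it, then the intrinsics apply), "R" (3x3) and "t" (3): a world point X has camera coordinates R X + t. Camera axes: x right, y down, z forward; pixel columns grow to the right and rows downward; lengths in m; the calibration is good to about 2 mm. A picture is of the moment at which its call begins. camera_info takes no time and is no camera call.
- job_done(): hands the job in; it is judged then, once.
The state is a dict: "time_s": time; "joint_positions": joint angles; "qd": joint speeds; "joint_efforts": joint torques, N m; "position": TCP position; "orientation": TCP orientation; "ft_force": force on the tool from outside, world axes, zero at the start; "torque": the same for the moment, N m; "opening": finger opening in m; "grip_force": force on a finger pad.
Only numpy, scipy, OpenCV 4.12 (cv2) and the standard library are available. Lean on these libraries where they do the work, as an engineer would, in place of code of your own. Each camera call takes 0.05 s, during which the arm holds its last target. There are 200 camera calls.

TASK

Dock the white instrument carrier on the grey washer base so that both black pegs come up through its two holes and it sits flush and fully home (either way round); keep it upright and lower it gently, without dropping or slamming it. Then move the two steel rods from the drain rack into the carrier, tip down and all the way in, the blue-headed rod in the blue tube and the yellow-headed rod in the yellow tube. Leave the detergent bottle, the bowl and the beaker where they are.

Things in the scene. Friction and masses are not known exactly. Their poses are not given: they have to be found in the camera images.
- base: Grey washer base, a fixed box 200 x 130 mm, 40 mm tall, with a steel deck; origin at the centre of its underside, x along its long side, z up. Two black upright pegs, 14 mm in diameter, stand on the deck at x = -55 and +55 mm (y = 0), rising 30 mm above it; their top 10 mm tapers to 7 mm. Place and yaw vary.
- base_deck (a point): Centre of the base's deck, midway between the feet of the pegs, 40 mm above the table: where the carrier's origin belongs. Axes as the base.
- carrier: White instrument carrier, loose, about 0.4 kg: foot plate 150 x 100 x 14 mm with two through holes, 17 mm in diameter, at x = -55 and +55 mm (y = 0); upright blue tube at y = +31 mm, yellow tube at y = -31 mm; handle over the middle. Origin at the centre of the plate's underside, x along its long side and the handle bar, z up. Starts standing on the table.
- carrier_grip (a point): Middle of the carrier's black handle bar, 106 mm above the carrier's underside. The bar runs along the carrier's x, 90 mm long, 16 mm wide (y), 24 mm high, on two steel posts at x = -36 and +36 mm; grip it from above across its width. Nothing else of the empty carrier is higher than 69 mm above its underside.
- tube_blue (a point): Centre of the mouth of the carrier's blue tube, 69 mm above the carrier's underside. Bore 17 mm in diameter, flared to 26 mm over the top 10 mm (outside 25 mm, flared to 34 mm); floor 55 mm below the mouth. Axes as the carrier.
- tube_yellow (a point): Centre of the mouth of the carrier's yellow tube; same sizes as the blue one.
- rack: Light grey drain rack, a fixed block 150 x 75 mm, 50 mm tall, with two upright holes 15 mm in diameter, 40 mm deep, at x = -42 and +42 mm (y = 0), one rod in each (either rod in either hole). Origin at the centre of its underside, x along its long side, z up.
- rod_blue: Steel rod with a blue plastic head, 150 mm long, 0.09 kg: shaft 12 mm in diameter and 110 mm long with a chamfered tip, then a cylindrical head 26 mm in diameter and 40 mm long. Origin at the tip, z along the rod towards the head. It starts upright in the rack, tip 10 mm above the table.
- rod_blue_head (a point): Middle of the blue head, on the rod's axis 130 mm from the tip: where to grip, from above, 26 mm wide. The head reaches 20 mm above and below it.
- rod_yellow: Steel rod with a yellow plastic head, otherwise as the blue-headed rod.
- rod_yellow_head (a point): Middle of the yellow head, on the rod's axis 130 mm from the tip.
- detergent: White detergent bottle, 72 mm in diameter, 190 mm tall, loose bystander; origin at the centre of its underside.
- bowl: Steel bowl, 120 mm across, 50 mm tall, loose bystander; origin at the centre of its underside.
- beaker: Blue plastic beaker, 80 mm across, 100 mm tall, loose bystander; origin at the centre of its underside.

How it is judged:
On the way, in this order (a step that is already met when the one before it is completed fails the run):
1. the carrier is docked flush on the base, over both pegs (horizontal distance between carrier and base_deck below 0.005 m and z of carrier in the frame of base_deck between -0.004 and 0.004 m and angle between carrier's own z axis and vertical below 0.04 rad and angle between the x axis of carrier and the x axis of base, either way round below 0.07 rad), for 0.2 s.
2. both rods stand fully down in the tubes of their own colour (horizontal distance between rod_blue and tube_blue below 0.008 m and z of rod_blue in the frame of tube_blue below -0.047 m and angle between each of rod_blue, rod_yellow's own z axis and vertical below 0.25 rad and horizontal distance between rod_yellow and tube_yellow below 0.008 m and z of rod_yellow in the frame of tube_yellow below -0.047 m), for 0.2 s.
At the end, for the whole second after the job is handed in: Carrier flush on base over both pegs, either way round (5 mm sideways, 4 mm height, 0.04 rad upright, 0.07 rad yaw); each rod tip down in its own colour of tube (tip 47 mm or more below the mouth, within 8 mm of its axis, leaning under 0.25 rad); all at rest (under 0.02 m/s) (all of step 1 and all of step 2 and linear speed of each of carrier, rod_blue, rod_yellow below 0.02 m/s); the robot touches nothing.
It fails at once if the carrier is tipped by more than 0.5 rad (angle between carrier's own z axis and vertical above 0.5 rad).
It fails at once if the carrier is dropped onto the base (faster than 0.4 m/s within 30 mm above the deck) (horizontal distance between carrier and base_deck below 0.02 m and z of carrier in the frame of base_deck below 0.03 m and linear speed of carrier above 0.4 m/s).
It fails at once if the carrier is slammed or forced onto the base with more than 80 N (contact force between carrier and base above 80 N).
It fails at once if the detergent bottle, the bowl or the beaker is moved by more than 30 mm (distance of any of detergent, bowl, beaker from where it was at the start of the episode above 0.03 m).
It also fails if it takes over 67 s, if anything falls off the work surface, if the arm or the gripper's body presses on something with over 40 N, if the wrist force passes 120 N, or if a joint passes its speed limit or range.

## Working session

There is one attempt and no reset: what is moved stays moved. The work goes in short steps, Python scripts to look and compute and a tool call to move; the robot and the scene stay as the last step left them, time stands still between calls to the robot, and variables do not carry over. Pictures are saved under pics/ and viewed, at most 13 in all, crops included, and the job is handed in when it is done.

Besides the shell and the picture viewer there is one more tool, called after "Call:" as name(argument=value, ...), one argument or row to a line, values as JSON. send_rows: Moves the arm, as the interface text tells. Shift numbers are shares of 200 mm and turn numbers shares of 45 degrees, none past 1 either way. Its arguments: {"type":"object","properties":{"series":{"type":"array","items":{"type":"array"}},"force":{"type":"number"}},"required":["series"]}

```bash
mkdir -p pics; python3 - <<'E'
from plant import *
import cv2
for n in ("top","side"):
    cv2.imwrite(f"pics/{n}0.png",grab_frame(n)); c=camera_info(n); print(n,c)
    import numpy as np; print(-np.array(c["R"]).T@np.array(c["t"]))
print(get_state())
E
```

```text
top {'mtx': array([[531.65479771,   0.        , 322.62011164],
       [  0.        , 531.65479771, 228.48583218],
       [  0.        ,   0.        ,   1.        ]]), 'k1': -0.12460195634532922, 'R': array([[-0.06534908, -0.99786011,  0.00216581],
       [-0.97751835,  0.06358058, -0.2010358 ],
       [ 0.2004679 , -0.01525462, -0.9795815 ]]), 't': array([0.02314498, 0.60426823, 1.78057906])}
[0.23524684 0.01183779 1.86565172]
side {'mtx': array([[600.61913373,   0.        , 325.00458262],
       [  0.        , 600.61913373, 231.24982377],
       [  0.        ,   0.        ,   1.        ]]), 'k1': -0.10349150085246074, 'R': array([[ 0.90627916, -0.42244455,  0.01409526],
       [-0.32256341, -0.71278273, -0.62281107],
       [ 0.27315   ,  0.55989408, -0.78224529]]), 't': array([-0.55861505,  0.26188673,  1.5144977 ])}
[ 0.17705121 -0.89727384  1.35568848]
{'time_s': 0.1, 'joint_positions': array([-1.29158229e+00,  3.00420142e-01,  1.52153110e+00,  2.72786715e-05,
        1.32071983e+00, -6.66383675e-02]), 'qd': array([ 0.00013997, -0.00121416, -0.00199316, -0.00053929,  0.00056889,
        0.00091713]), 'joint_efforts': array([ 9.36254764e-04, -5.32646942e+01, -3.53283834e+01,  7.09441979e-02,
        2.35002738e-02, -4.80400274e-05]), 'position': array([ 0.18637141, -0.51722425,  0.22693542]), 'orientation': array([ 9.85085925e-01,  1.72062283e-01, -4.40645964e-05, -5.37565668e-04]), 'ft_force': array([-0.25239152,  1.38818307, -0.70671618]), 'torque': array([-0.02103476,  0.01688641,  0.00349398]), 'grip_force': 0.0, 'opening': 0.09396772130085004}
```

View pics/top0.png

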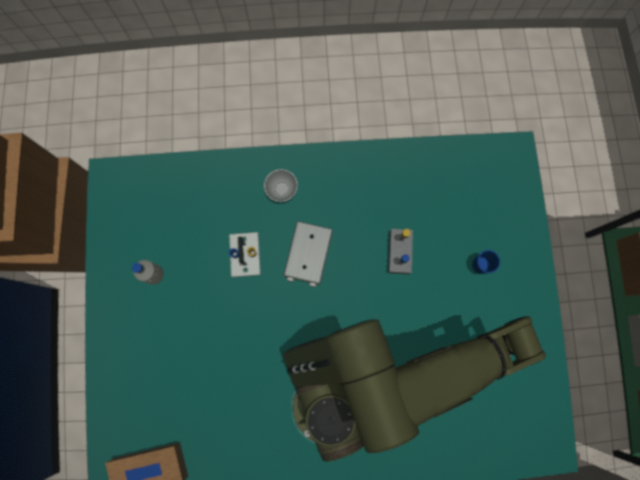

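View pics/side0.png

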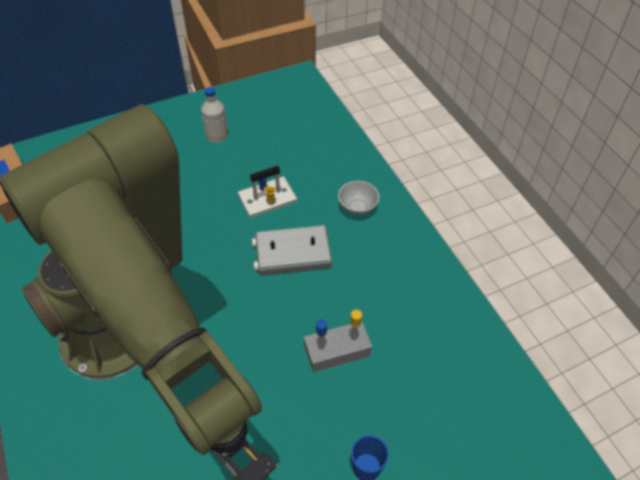

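Top view: carrier at about (245,254), base (309,253), rack (401,251), bowl (281,185), beaker (486,262) and bottle (148,272). In the side view: carrier (267,190), base (292,249), rack (338,345). I'll enlarge the crops for colour measurement.

```bash
cat > h.py <<'E'
import numpy as np, cv2
from plant import *
from scipy.spatial.transform import Rotation as Ro
def ray(n,uv):
    c=camera_info(n); K=np.array(c["mtx"]); R=np.array(c["R"]); t=np.array(c["t"])
    p=cv2.undistortPoints(np.array([[uv]],float),K,np.array([c["k1"],0,0,0,0.]))[0,0]
    d=R.T@np.array([p[0],p[1],1.]); return -R.T@t, d/np.linalg.norm(d)
def plane(n,uv,z):
    o,d=ray(n,uv); return o+d*(z-o[2])/d[2]
def tri(a,b):
    (o1,d1),(o2,d2)=ray("top",a),ray("side",b)
    s=np.linalg.lstsq(np.c_[d1,-d2],o2-o1,rcond=None)[0]
    p,q=o1+s[0]*d1,o2+s[1]*d2; return (p+q)/2,np.linalg.norm(p-q)
def blobs(m,box,amin=4):
    x0,y0,x1,y1=box; s=m[y0:y1,x0:x1].astype(np.uint8)
    n,l,st,ce=cv2.connectedComponentsWithStats(s)
    return [(np.round(ce[i]+[x0,y0],2).tolist(),int(st[i,4]),(st[i,:4]+[x0,y0,0,0]).tolist()) for i in range(1,n) if st[i,4]>=amin]
def masks(im):
    h=cv2.cvtColor(im,cv2.COLOR_BGR2HSV).astype(int); H,S,V=h[...,0],h[...,1],h[...,2]
    return dict(blue=(H>100)&(H<130)&(S>130)&(V>50),yellow=(H>15)&(H<35)&(S>120)&(V>80),black=(V<60)&~((H>100)&(H<130)&(S>130)),pale=(S<70)&(V>90))
E
python3 - <<'E'
from h import *
bx={"top":(220,210,420,295),"side":(225,150,385,380)}
for n in bx:
    im=cv2.imread(f"pics/{n}0.png"); M=masks(im)
    for k in M: print(n,k,*blobs(M[k],bx[n]),sep="\n  ")
t=cv2.imread("pics/top0.png")[210:295,220:420]; s=cv2.imread("pics/side0.png")[150:380,225:385]
t=cv2.resize(t,None,fx=4,fy=4,interpolation=cv2.INTER_CUBIC); cv2.imwrite("pics/topc.png",t)
s=cv2.resize(s,None,fx=2.6,fy=2.6,interpolation=cv2.INTER_CUBIC); cv2.imwrite("pics/sidec.png",s)
E
```

```text
top
  blue
  ([231.38, 251.58], 26, [229, 249, 9, 7])
  ([404.68, 258.18], 40, [401, 255, 8, 7])
top
  yellow
  ([405.61, 232.73], 44, [402, 229, 8, 8])
  ([250.06, 249.76], 17, [248, 248, 6, 6])
top
  black
  ([388.78, 241.57], 23, [388, 232, 2, 18])
  ([401.0, 237.5], 8, [400, 236, 3, 4])
  ([240.51, 249.96], 92, [238, 238, 6, 26])
  ([388.0, 261.5], 20, [388, 252, 1, 20])
  ([400.3, 261.7], 10, [399, 260, 4, 4])
top
  pale
  ([307.68, 252.88], 2136, [284, 222, 48, 65])
  ([400.69, 251.32], 686, [390, 229, 23, 44])
  ([245.16, 255.07], 1007, [229, 232, 32, 45])
  ([252.0, 252.0], 9, [251, 251, 3, 3])
  ([234.33, 253.44], 9, [233, 252, 4, 4])
side
  blue
  ([262.38, 182.22], 45, [260, 178, 6, 11])
  ([321.12, 326.68], 141, [316, 319, 11, 17])
side
  yellow
  ([269.58, 193.51], 120, [264, 186, 12, 18])
  ([355.78, 317.56], 146, [351, 310, 11, 17])
side
  black
  ([264.6, 173.66], 219, [251, 167, 29, 15])
  ([312.45, 240.73], 11, [312, 238, 2, 6])
  ([272.45, 244.73], 11, [272, 242, 2, 6])
  ([226.76, 375.67], 21, [225, 372, 6, 8])
side
  pale
  ([381.95, 153.1], 41, [378, 150, 7, 10])
  ([266.52, 196.8], 1290, [238, 175, 59, 42])
  ([358.17, 196.24], 1039, [338, 181, 41, 32])
  ([291.28, 247.72], 2836, [251, 225, 81, 46])
  ([336.87, 343.06], 1595, [304, 319, 68, 45])
  ([234.24, 367.11], 37, [225, 355, 20, 25])
```

View pics/topc.png

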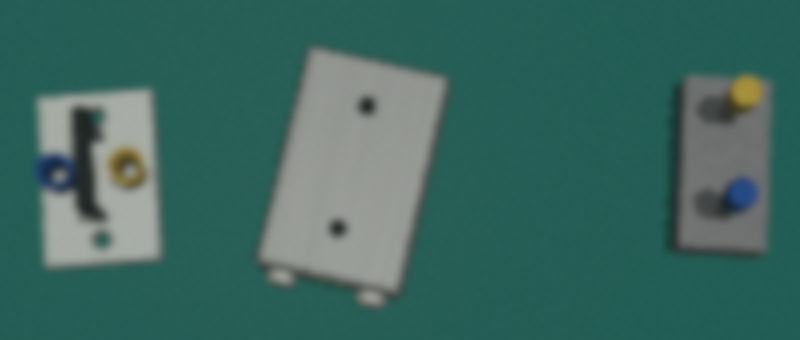

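View pics/sidec.png

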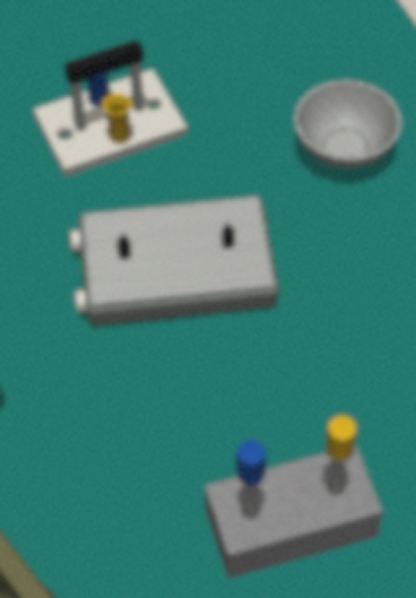

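The top crop shows the carrier's handle with the blue tube on the left and yellow on the right, pegs at about (311.7,236.3) and (304.5,267), and rod heads at (405.6,232.7) yellow and (404.9,258.2) blue. In the side crop the pegs are at about (272.5,244.7) and (312.5,240.7).

```bash
cat > m.py <<'E'
from h import *
def wdark(g,c,r=5):
    x,y=map(int,np.round(c)); w=g[y-r:y+r+1,x-r:x+r+1].astype(float)
    w=np.clip(np.percentile(w,60)-15-w,0,None); Y,X=np.mgrid[y-r:y+r+1,x-r:x+r+1]
    return np.array([(w*X).sum(),(w*Y).sum()])/w.sum()
def rect(m,c0,n,z,k=3):
    m=cv2.morphologyEx(m.astype(np.uint8),cv2.MORPH_OPEN,np.ones((k,k)))
    c=[c for c in cv2.findContours(m,cv2.RETR_EXTERNAL,cv2.CHAIN_APPROX_NONE)[0] if cv2.pointPolygonTest(cv2.convexHull(c),c0,False)>0][0]
    P=np.array([plane(n,p,z)[:2] for p in c[:,0].astype(float)],np.float32)
    (x,y),(w,h),_=r=cv2.minAreaRect(P); b=cv2.boxPoints(r); e=[b[1]-b[0],b[2]-b[1]]; e=max(e,key=np.linalg.norm)
    return np.round([x,y,w,h],4),np.round(np.degrees(np.arctan2(e[1],e[0]))%180,1)
E
python3 - <<'E'
from m import *
t=cv2.imread("pics/top0.png"); s=cv2.imread("pics/side0.png"); gt,gs=t.max(2),s.max(2)
P=[]
for a,b in (((311.7,236.3),(312.5,240.7)),((304.5,267),(272.5,244.7))):
    a,b=wdark(gt,a),wdark(gs,b); p,e=tri(a,b); P.append(p); print("peg",a,b,p,e,plane("top",a,.055),plane("side",b,.055))
d=P[0]-P[1]; print("sep",np.linalg.norm(d[:2]),np.degrees(np.arctan2(d[1],d[0])),(P[0]+P[1])/2)
M=masks(t)["pale"]; H=cv2.cvtColor(t,cv2.COLOR_BGR2HSV); M=(H[...,1]<90)&(H[...,2]>90)
print("base",rect(M,(308,253),"top",.04,7)); print("carrier",rect(M,(245,262),"top",.014,3))
Ms=cv2.cvtColor(s,cv2.COLOR_BGR2HSV); Ms=(Ms[...,1]<70)&(Ms[...,2]>185); print("carrier side",rect(Ms,(262,205),"side",.014,3))
print("rods")
for k,a,b in (("y",(405.61,232.73),(355.78,317.56)),("b",(404.68,258.18),(321.12,326.68))):
    print(k,tri(a,b),plane("top",a,.155),plane("side",b,.142))
print("rack",rect((H[...,1]<90)&(H[...,2]>70),(401,251),"top",.05,3))
print("bar",plane("top",(240.5,250),.106),plane("side",(264.6,173.66),.106),tri((240.5,250),(264.6,173.66)))
h=H.astype(int); hue={"y":(h[...,0]>12)&(h[...,0]<40)&(h[...,1]>100),"b":(h[...,0]>98)&(h[...,0]<130)&(h[...,1]>110)}
for k in hue:
    m=hue[k].copy(); m[:,:225]=0;m[:,265:]=0;m[:235]=0;m[265:]=0
    Y,X=np.nonzero(m); c=((X.min()+X.max())/2,(Y.min()+Y.max())/2); print("tube",k,c,len(X),X.min(),X.max(),Y.min(),Y.max(),plane("top",c,.069))
S=get_state(); print(Ro.from_quat(S["orientation"]).as_matrix())
for n,p,z in (("bowl",(281,185),.05),("beaker",(486,262),.1),("det",(148,272),.1)): print(n,plane("top",p,z))
E
```

```text
peg [311.31726908 235.98995984] [312.29251701 240.6820623 ] [0.58582648 0.02413295 0.04664551] 0.004772683337966602 [0.5818332 0.0244784 0.055    ] [0.58565    0.01815539 0.055     ]
peg [303.98769231 266.60717949] [272.24039781 244.80932785] [0.4801661  0.05598669 0.04711294] 0.004648992542465532 [0.47679181 0.05611095 0.055     ] [0.48067678 0.0501335  0.055     ]
sep 0.11035749334901296 -16.77663319822462 [0.53299629 0.04005982 0.04687923]
base (array([0.524 , 0.0414, 0.1313, 0.2125]), np.float32(163.0))
carrier (array([0.54  , 0.2643, 0.1578, 0.1079]), np.float32(0.2))
carrier side (array([0.5033, 0.2612, 0.0944, 0.0628]), np.float32(89.9))
rods
y (array([ 0.55732062, -0.28929154,  0.13961109]), np.float64(0.002167444011450119)) [ 0.55337538 -0.28637204  0.155     ] [ 0.55768389 -0.29056886  0.142     ]
b (array([ 0.47302126, -0.27801413,  0.14031668]), np.float64(0.003287757696914766)) [ 0.46937319 -0.27525028  0.155     ] [ 0.47427582 -0.27899369  0.142     ]
rack (array([ 0.5109, -0.2821,  0.0789,  0.1537]), np.float32(172.7))
bar [0.53961863 0.2646371  0.106     ] [0.54447213 0.26111545 0.106     ] (array([0.54295815, 0.26487058, 0.10199   ]), np.float64(0.005276134783042123))
tube y (np.float64(251.0), np.float64(251.0)) 34 248 254 247 255 [0.54025014 0.23397156 0.069     ]
tube b (np.float64(233.5), np.float64(252.5)) 48 229 238 249 256 [0.53886565 0.29436623 0.069     ]
[[ 9.40789138e-01  3.38992218e-01 -2.71804379e-04]
 [ 3.38992313e-01 -9.40788564e-01  1.04393304e-03]
 [ 9.81747244e-05 -1.07426046e-03 -9.99999418e-01]]
bowl [0.77370398 0.12074223 0.05      ]
beaker [ 0.44483899 -0.5609879   0.1       ]
det [0.48504272 0.58325918 0.1       ]
```

Call:
send_rows(
  series=[
    [[0.81, -0.77, -0.25], [0, 0, 0.43], 1],
    [[0.81, -0.77, -0.25], [0, 0, 0.43], 1],
    [[0.81, -0.77, -0.25], [0, 0, 0.43], 1],
    [[0.81, -0.77, -0.25], [0, 0, 0.43], 1],
    [[0.81, -0.77, -0.25], [0, 0, 0.43], 1],
    [[0.81, -0.77, -0.25], [0, 0, 0.43], 1],
  ],
)

```text
time_s: 0.85
position: [0.2864, -0.318, 0.2772]
orientation: [1.0, 0.004, -0.0, -0.0]
ft_force: [0.8, 0.2, -0.1]
opening: 0.0939
grip_force: 0.0
```

Call:
send_rows(
  series=[
    [[0.6, -0.95, 0], [0, 0, 0], 1],
    [[0.6, -0.95, 0], [0, 0, 0], 1],
    [[0.6, -0.95, 0], [0, 0, 0], 1],
    [[0.6, -0.95, 0], [0, 0, 0], 1],
    [[0.6, -0.95, 0], [0, 0, 0], 1],
  ],
)

```text
time_s: 1.48
position: [0.4058, -0.126, 0.2767]
orientation: [1.0, 0.005, -0.001, -0.0]
ft_force: [-0.7, -0.5, 0.1]
opening: 0.0941
grip_force: 0.0
```

Call:
send_rows(
  series=[
    [[0.65, -1, 0], [0, 0, 0], 1],
    [[0.65, -1, 0], [0, 0, 0], 1],
    [[0.65, -1, 0], [0, 0, 0], 1],
    [[0.65, -1, 0], [0, 0, 0], 1],
    [[0.65, -1, 0], [0, 0, 0], 1],
  ],
)

```text
time_s: 2.1
position: [0.5345, 0.0748, 0.276]
orientation: [1.0, 0.005, -0.001, 0.0]
ft_force: [-0.3, -0.9, -0.3]
opening: 0.094
grip_force: 0.0
```

Call:
send_rows(
  series=[
    [[0.025, -0.96, 0], [0, 0, 0], 1],
    [[0.025, -0.96, 0], [0, 0, 0], 1],
    [[0.025, -0.96, 0], [0, 0, 0], 1],
    [[0.025, -0.96, 0], [0, 0, 0], 1],
    [[0.025, -0.96, 0], [0, 0, 0], 1],
    [[0.025, -0.96, 0], [0, 0, 0], 1],
  ],
)

```text
time_s: 2.85
position: [0.5375, 0.2643, 0.2776]
orientation: [1.0, 0.003, 0.0, 0.0]
ft_force: [0.0, -0.7, -0.5]
opening: 0.0938
grip_force: 0.0
```

Call:
send_rows(
  series=[
    [[0.02, 0.005, 0.3], [0, 0, 0], 1],
    [[0.02, 0.005, 0.5], [0, 0, 0], 1],
    [[0.02, 0.005, 0.65], [0, 0, 0], 1],
    [[0.02, 0.005, 0.76], [0, 0, 0], 1],
    [[0.02, 0.005, 0.83], [0, 0, 0], 1],
    [[0.02, 0.005, 0.83], [0, 0, 0], 1],
  ],
)

```text
time_s: 3.6
position: [0.541, 0.2646, 0.1111]
orientation: [1.0, 0.004, -0.0, 0.0]
ft_force: [-0.4, 0.4, 0.8]
opening: 0.094
grip_force: 0.0
```

Call:
send_rows(
  force=40,
  series=[
    [[0, 0, 0], [0, 0, 0], -1],
    [[0, 0, 0], [0, 0, 0], -1],
    [[0, 0, 0], [0, 0, 0], -1],
    [[0, 0, 0], [0, 0, 0], -1],
    [[0, 0, 0], [0, 0, 0], -1],
    [[0, 0, 0], [0, 0, 0], -1],
    [[0, 0, 0], [0, 0, 0], -1],
    [[0, 0, 0], [0, 0, 0], -1],
  ],
)

```text
time_s: 4.6
position: [0.541, 0.2652, 0.1115]
orientation: [1.0, 0.004, 0.0, 0.0]
ft_force: [0.7, -4.2, 3.2]
opening: 0.0174
grip_force: 2.0
```

Call:
send_rows(
  force=40,
  series=[
    [[0, 0, 0], [0, 0, 0], -1],
    [[0, 0, 0], [0, 0, 0], -1],
    [[0, 0, -0.05], [0, 0, 0], -1],
    [[0, 0, -0.15], [0, 0, 0], -1],
    [[0, 0, -0.3], [0, 0, 0], -1],
    [[0, 0, -0.45], [0, 0, 0], -1],
    [[0, 0, -0.5], [0, 0, 0], -1],
    [[0, 0, -0.5], [0, 0, 0], -1],
  ],
)

```text
time_s: 5.6
position: [0.5409, 0.2654, 0.2115]
orientation: [1.0, 0.004, 0.0, -0.0]
ft_force: [-0.3, -0.4, -5.7]
opening: 0.016
grip_force: 40.0
```

Call:
send_rows(
  series=[
    [[0, 0.1, 0], [0, 0, 0.05], -1],
    [[0, 0.3, 0], [0, 0, 0.15], -1],
    [[0, 0.5, 0], [0, 0, 0.25], -1],
    [[0, 0.7, 0], [0, 0, 0.33], -1],
    [[0, 0.85, 0], [0, 0, 0.38], -1],
    [[0, 0.95, 0], [0, 0, 0.38], -1],
    [[-0.02, 1, 0], [0, 0, 0.38], -1],
    [[-0.04, 1, 0], [0, 0, 0.38], -1],
  ],
)

```text
time_s: 6.6
position: [0.5342, 0.0652, 0.2112]
orientation: [0.989, -0.145, -0.0, -0.0]
ft_force: [-0.1, -0.2, -4.0]
opening: 0.0161
grip_force: 40.0
```

```bash
python3 - <<'E'
from m import *
t=grab_frame("top"); s=grab_frame("side"); cv2.imwrite("pics/t1.png",t); cv2.imwrite("pics/s1.png",s)
S=get_state(); print(S["position"],Ro.from_quat(S["orientation"]).as_matrix())
a=cv2.resize(t[200:300,250:370],None,fx=4,fy=4,interpolation=cv2.INTER_CUBIC); b=cv2.resize(s[140:300,210:370],None,fx=2.5,fy=2.5,interpolation=cv2.INTER_CUBIC)
o=np.zeros((400,880,3),np.uint8); o[:,:480]=a; o[:,480:]=b; cv2.imwrite("pics/c1.png",cv2.resize(o,(800,364)))
E
```

```text
[0.53410592 0.06603433 0.211392  ] [[ 9.58372430e-01 -2.85520979e-01 -2.38496535e-04]
 [-2.85520934e-01 -9.58372451e-01  2.04274958e-04]
 [-2.86893295e-04 -1.27675734e-04 -9.99999951e-01]]
```

View pics/c1.png

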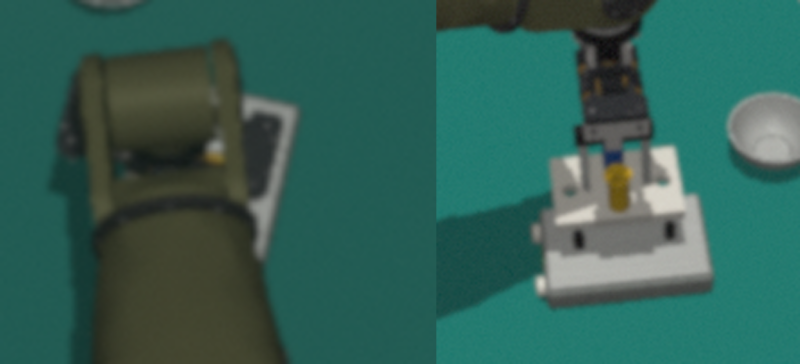

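The side view shows the carrier hanging level. Its holes are near (268.8,222.7) and (309.7,219.2), the pegs are just below near (272.8,245.6) and (312.8,241.2), and the yellow tube faces the camera. The arm hides the top view. I'll cross-check the offset in the side view.

```bash
python3 - <<'E'
from m import *
for f,zb,box in (("side0",0,(225,150,300,220)),("s1",.0999,(230,180,340,260))):
    s=cv2.imread(f"pics/{f}.png"); h=cv2.cvtColor(s,cv2.COLOR_BGR2HSV).astype(int)
    y=(h[...,0]>12)&(h[...,0]<40)&(h[...,1]>110)
    x0,y0,x1,y1=box; m=np.zeros_like(y); m[y0:y1,x0:x1]=y[y0:y1,x0:x1]
    b=max(blobs(m,box),key=lambda q:q[1]); bx=b[2]; w=bx[2]
    d=ray("side",b[0])[1]; el=w*abs(d[2]); c=(bx[0]+(w-1)/2,bx[1]+(el-1)/2)
    print(f,"yellow",b,c,plane("side",c,zb+.069))
    for th in (150,165,180):
        v=(h[...,1]<60)&(h[...,2]>th); m=np.zeros_like(v); m[y0:y1,x0:x1]=v[y0:y1,x0:x1]
        m=cv2.morphologyEx(m.astype(np.uint8),cv2.MORPH_CLOSE,np.ones((9,9)))
        try:
            c=max(cv2.findContours(m,0,1)[0],key=cv2.contourArea)
            q=cv2.approxPolyDP(cv2.convexHull(c),5,True)[:,0].astype(float)
            print(th,q.tolist(),[np.round(plane("side",p,zb+.014)[:2],4).tolist() for p in q])
        except Exception as e: print(e)
    hs=((254,192),(284,191)) if zb==0 else ((268.8,222.7),(309.7,219.2))
    if zb==0: hs=((65/2.6+225,133/2.6+150),(154/2.6+225,104/2.6+150))
    H=[wdark(s.max(2),p,4) for p in hs]; Q=[plane("side",p,zb+.014) for p in H]
    e=Q[1]-Q[0]; print("holes",H,Q,np.linalg.norm(e),np.degrees(np.arctan2(e[1],e[0])),(Q[0]+Q[1])/2)
E
```

```text
side0 yellow ([269.63, 193.38], 132, [264, 186, 12, 18]) (269.5, np.float64(189.93769242663623)) [0.54447783 0.22859786 0.069     ]
150 [[284.0, 177.0], [296.0, 198.0], [250.0, 214.0], [238.0, 192.0]] [[0.6207, 0.3085], [0.6202, 0.2138], [0.4731, 0.2118], [0.4706, 0.3081]]
165 [[283.0, 177.0], [295.0, 198.0], [249.0, 213.0], [239.0, 191.0]] [[0.6179, 0.3098], [0.6175, 0.215], [0.4718, 0.2166], [0.4747, 0.3107]]
180 [[283.0, 178.0], [294.0, 198.0], [250.0, 213.0], [239.0, 192.0]] [[0.6163, 0.3058], [0.6148, 0.2163], [0.4745, 0.2153], [0.4733, 0.3069]]
holes [array([250.17445483, 200.51817238]), array([282.41118421, 189.25      ])] [array([0.4920313 , 0.26082067, 0.014     ]), array([0.59678805, 0.26325162, 0.014     ])] 0.10478496155767716 1.32934638883679 [0.54440968 0.26203615 0.014     ]
s1 yellow ([289.64, 220.94], 168, [284, 212, 12, 21]) (289.5, np.float64(216.12558551413082)) [0.52916446 0.03502434 0.1689    ]
150 [[314.0, 204.0], [329.0, 258.0], [259.0, 259.0], [259.0, 251.0], [305.0, 205.0]] [[0.6235, 0.0905], [0.5831, -0.0918], [0.4192, -0.021], [0.4284, 0.0027], [0.5996, 0.0974]]
165 [[313.0, 204.0], [328.0, 258.0], [260.0, 259.0], [260.0, 251.0]] [[0.621, 0.0917], [0.5808, -0.0907], [0.4216, -0.0221], [0.4307, 0.0016]]
180 [[313.0, 205.0], [320.0, 231.0], [306.0, 233.0], [305.0, 206.0]] [[0.6195, 0.0884], [0.599, -0.0022], [0.5625, 0.0069], [0.5981, 0.0941]]
holes [array([268.27868852, 223.61311475]), array([308.36138329, 217.84783862])] [array([0.48376403, 0.07755373, 0.1139    ]), array([0.58934353, 0.05176498, 0.1139    ])] 0.10868344832945671 -13.726244190375397 [0.53655378 0.06465935 0.1139    ]
```

```bash
python3 - <<'E'
from m import *
s=cv2.imread("pics/side0.png"); h=cv2.cvtColor(s,cv2.COLOR_BGR2HSV).astype(int)
print(h[225:280:2,295,2].tolist(), h[225:280:2,295,1].tolist())
for th in (120,130,140):
    v=((h[...,1]<60)&(h[...,2]>th)).astype(np.uint8); v[:222]=0; v[285:]=0; v[:,:245]=0; v[:,340:]=0
    v=cv2.morphologyEx(cv2.morphologyEx(v,cv2.MORPH_CLOSE,np.ones((7,7))),cv2.MORPH_OPEN,np.ones((11,11)))
    c=max(cv2.findContours(v,0,1)[0],key=cv2.contourArea)
    P=np.array([plane("side",p,.04)[:2] for p in c[:,0].astype(float)],np.float32); print(th,cv2.minAreaRect(P))
    q=cv2.approxPolyDP(cv2.convexHull(c),4,True)[:,0]; print(q.tolist())
q=[(255.8,231.9),(325.8,225.8),(331.2,261.5),(259.6,268)]
Q=np.array([plane("side",p,.04)[:2] for p in q]); print(Q,Q.mean(0))
E
```

```text
[121, 131, 163, 174, 177, 175, 173, 172, 174, 176, 173, 175, 175, 177, 176, 176, 175, 175, 174, 144, 111, 82, 66, 78, 114, 121, 120, 123] [179, 107, 9, 7, 9, 6, 6, 6, 7, 7, 6, 7, 6, 7, 7, 9, 7, 9, 9, 7, 9, 9, 12, 69, 172, 185, 185, 178]
120 ((0.5333351492881775, 0.03532393276691437), (0.12541858851909637, 0.19795894622802734), 72.61215209960938)
[[325, 227], [329, 260], [258, 266], [257, 232]]
130 ((0.5329120755195618, 0.036514244973659515), (0.12295651435852051, 0.19634254276752472), 72.81464385986328)
[[324, 226], [327, 260], [258, 266], [257, 232]]
140 ((0.5338442921638489, 0.036897219717502594), (0.12179510295391083, 0.19194363057613373), 72.8792495727539)
[[324, 227], [328, 259], [259, 265], [257, 232]]
[[ 0.45917854  0.12211605]
 [ 0.6468192   0.06131883]
 [ 0.6076756  -0.05684835]
 [ 0.42440787  0.00277148]] [0.5345203 0.0323395]
```

Call:
send_rows(
  series=[
    [[0.01, 0.06, 0], [0, 0, 0.007], -1],
    [[0.018, 0.13, 0], [0, 0, 0.007], -1],
    [[0.018, 0.13, 0.05], [0, 0, 0.007], -1],
    [[0.018, 0.13, 0.1], [0, 0, 0.007], -1],
    [[0.018, 0.13, 0.1], [0, 0, 0.007], -1],
    [[0.018, 0.13, 0.1], [0, 0, 0.007], -1],
  ],
)

```text
time_s: 7.45
position: [0.5307, 0.0396, 0.1915]
orientation: [0.989, -0.147, 0.0, -0.0]
ft_force: [-1.1, -0.3, -4.6]
opening: 0.0156
grip_force: 40.0
```

```bash
python3 - <<'E'
from h import *
s=grab_frame("side"); t=grab_frame("top"); S=get_state(); print(S["position"],S["ft_force"],S["torque"],Ro.from_quat(S["orientation"]).as_euler("ZYX",degrees=True))
cv2.imwrite("pics/s2.png",s); cv2.imwrite("pics/c2.png",cv2.resize(s[190:290,230:350],None,fx=6,fy=6,interpolation=cv2.INTER_CUBIC))
E
```

```text
[0.53068794 0.03957769 0.19171284] [-0.72259811  0.28700602 -4.57250506] [0.06883492 0.04474753 0.00698421] [-1.69415182e+01 -2.30806043e-02 -1.79990866e+02]
```

View pics/c2.png

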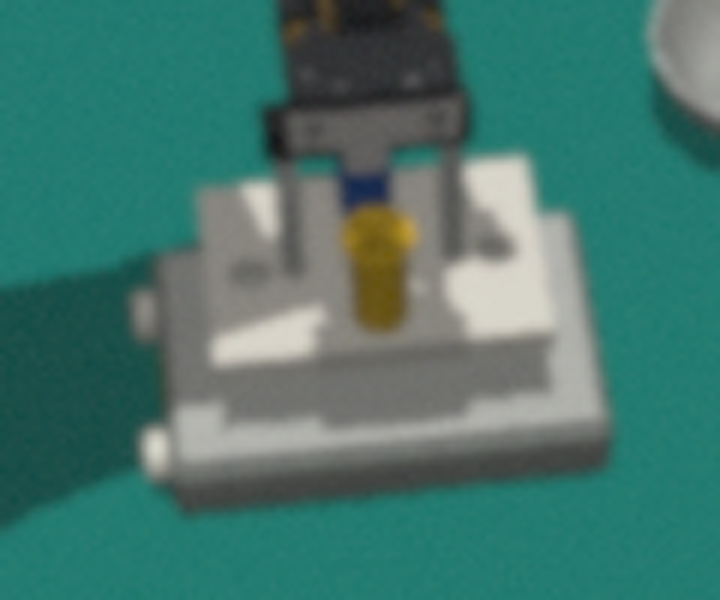

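The carrier is level and directly over the base, with plate corners at crop (200,188), (528,152), (553,333) and (212,366). The pegs are now hidden beneath it. I'll lower it slowly and watch the force.

Call:
send_rows(
  series=[
    [[0, 0, 0.02], [0, 0, 0], -1],
    [[0, 0, 0.04], [0, 0, 0], -1],
    [[0, 0, 0.055], [0, 0, 0], -1],
    [[0, 0, 0.07], [0, 0, 0], -1],
    [[0, 0, 0.07], [0, 0, 0], -1],
  ],
)

```text
time_s: 8.18
position: [0.5304, 0.0394, 0.1772]
orientation: [0.989, -0.147, -0.0, 0.0]
ft_force: [-0.2, 0.2, -4.6]
opening: 0.0157
grip_force: 40.0
```

```bash
python3 - <<'E'
from h import *
q=np.array([(200,188),(528,152),(553,333),(212,366)])/6+[230,190]
Q=np.array([plane("side",p,.094)[:2] for p in q]); print(Q,Q.mean(0))
print(get_state()["ft_force"],get_state()["torque"])
E
```

```text
[[ 0.47937508  0.10617296]
 [ 0.62368666  0.06428605]
 [ 0.5905189  -0.03464511]
 [ 0.44752643  0.01029157]] [0.53527677 0.03652637]
[-0.22022061  0.15391541 -4.56546429] [ 0.0928848  -0.01093141  0.03759861]
```

Call:
send_rows(
  series=[
    [[0, 0, 0.01], [0, 0, 0], -1],
    [[0, 0, 0.02], [0, 0, 0], -1],
    [[0, 0, 0.03], [0, 0, 0], -1],
    [[0, 0, 0.035], [0, 0, 0], -1],
    [[0, 0, 0.035], [0, 0, 0], -1],
  ],
)

```text
time_s: 8.8
position: [0.5305, 0.0394, 0.1704]
orientation: [0.989, -0.147, -0.0, 0.0]
ft_force: [-0.5, -0.4, -4.4]
opening: 0.0157
grip_force: 40.0
```

Call:
send_rows(
  series=[
    [[0, 0, 0.01], [0, 0, 0], -1],
    [[0, 0, 0.02], [0, 0, 0], -1],
    [[0, 0, 0.03], [0, 0, 0], -1],
    [[0, 0, 0.04], [0, 0, 0], -1],
    [[0, 0, 0.04], [0, 0, 0], -1],
  ],
)

```text
time_s: 9.43
position: [0.5305, 0.0394, 0.1623]
orientation: [0.989, -0.147, -0.0, 0.0]
ft_force: [-0.0, -0.1, -4.7]
opening: 0.0158
grip_force: 40.0
```

Call:
send_rows(
  series=[
    [[0, 0, 0.015], [0, 0, 0], -1],
    [[0, 0, 0.03], [0, 0, 0], -1],
    [[0, 0, 0.04], [0, 0, 0], -1],
    [[0, 0, 0.046], [0, 0, 0], -1],
    [[0, 0, 0.05], [0, 0, 0], -1],
    [[0, 0, 0.054], [0, 0, 0], -1],
    [[0, 0, 0.056], [0, 0, 0], -1],
  ],
)

```text
time_s: 10.3
position: [0.5306, 0.0394, 0.1512]
orientation: [0.989, -0.147, 0.0, -0.0]
ft_force: [-0.2, 0.2, -4.6]
opening: 0.0155
grip_force: 40.0
```

Call:
send_rows(
  series=[
    [[0, 0, 0.003], [0, 0, 0], -1],
    [[0, 0, 0.006], [0, 0, 0], -1],
    [[0, 0, 0.009], [0, 0, 0], -1],
    [[0, 0, 0.009], [0, 0, 0], -1],
  ],
)

```text
time_s: 10.8
position: [0.5306, 0.0392, 0.1507]
orientation: [0.989, -0.147, 0.0, 0.0]
ft_force: [-6.5, -2.5, 9.8]
opening: 0.0156
grip_force: 40.0
```

Call:
send_rows(
  series=[
    [[0, 0, 0], [0, 0, 0], 0.5],
    [[0, 0, 0], [0, 0, 0], 0.5],
    [[0, 0, 0], [0, 0, 0], 0.5],
    [[0, 0, 0], [0, 0, 0], 0.5],
    [[0, 0, 0], [0, 0, 0], 0.5],
    [[0, 0, -0.1], [0, 0, 0], 0.5],
    [[0, 0, -0.3], [0, 0, 0], 0.5],
    [[0, 0, -0.6], [0, 0, 0], 0.5],
    [[0, 0, -0.75], [0, 0, 0], 0.5],
    [[0, 0, -0.75], [0, 0, 0], 0.5],
  ],
)

```text
time_s: 12.05
position: [0.5311, 0.0395, 0.3016]
orientation: [0.989, -0.147, 0.002, -0.0]
ft_force: [-0.1, -0.4, -1.3]
opening: 0.0701
grip_force: 0.0
```

Call:
send_rows(
  series=[
    [[0.6, 1, 0], [0, 0, -0.25], 0.5],
    [[0.6, 1, 0], [0, 0, -0.5], 0.5],
    [[0.6, 1, 0], [0, 0, -0.75], 0.5],
    [[0.6, 1, 0], [0, 0, -1], 0.5],
    [[0.6, 1, 0], [0, 0, -1], 0.5],
    [[0.6, 1, 0], [0, 0, -1], 0.5],
  ],
)

```text
time_s: 12.8
position: [0.5868, -0.1871, 0.2977]
orientation: [0.97, 0.242, -0.001, -0.001]
ft_force: [-0.2, -0.8, -0.2]
opening: 0.0707
grip_force: 0.0
```

```bash
python3 - <<'E'
from m import *
t=grab_frame("top"); s=grab_frame("side"); cv2.imwrite("pics/t3.png",t); cv2.imwrite("pics/s3.png",s)
S=get_state(); print(S["position"],S["orientation"])
a=cv2.resize(t[200:300,250:350],None,fx=4,fy=4,interpolation=cv2.INTER_CUBIC); b=cv2.resize(s[180:280,230:330],None,fx=4,fy=4,interpolation=cv2.INTER_CUBIC)
cv2.imwrite("pics/c3.png",np.hstack([a,b]))
E
```

```text
[ 0.58690397 -0.18633685  0.29866679] [ 9.70342497e-01  2.41733563e-01 -4.57342405e-04 -3.36668367e-04]
```

View pics/c3.png

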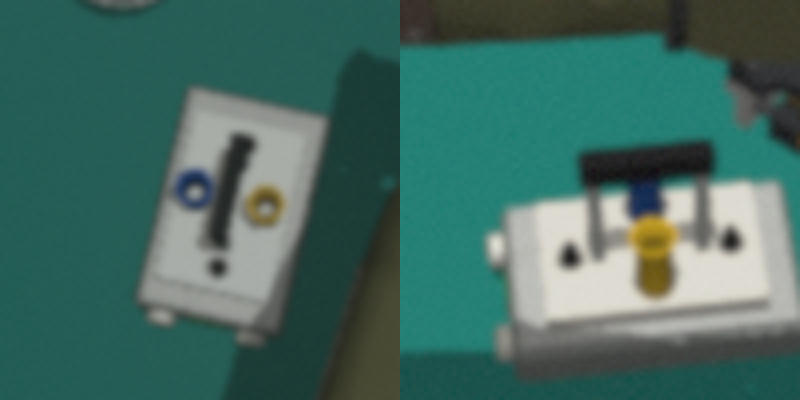

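The carrier is docked flush with both pegs up through its holes. In the top view the blue mouth is at about (298.5,247.3) and the yellow at (316.3,251.3). Rods next.

Call:
send_rows(
  series=[
    [[-0.378, 0.376, 0], [0, 0, -0.25], 0.5],
    [[-0.378, 0.376, 0], [0, 0, -0.5], 0.5],
    [[-0.378, 0.376, 0], [0, 0, -0.75], 0.5],
    [[-0.378, 0.376, 0], [0, 0, -1], 0.5],
    [[-0.378, 0.376, 0], [0, 0, -1], 0.5],
    [[-0.378, 0.376, 0], [0, 0, -1], 0.5],
  ],
)

```text
time_s: 13.65
position: [0.5558, -0.2881, 0.2994]
orientation: [0.804, 0.595, 0.0, -0.0]
ft_force: [0.1, 1.2, -0.3]
opening: 0.0704
grip_force: 0.0
```

```bash
python3 - <<'E'
from m import *
t=cv2.imread("pics/t3.png")
h=cv2.cvtColor(t,cv2.COLOR_BGR2HSV).astype(int)
for k,m,c in (("y",(h[...,0]>12)&(h[...,0]<40)&(h[...,1]>90),(316,251)),("b",(h[...,0]>100)&(h[...,0]<130)&(h[...,1]>90),(298,247))):
    x,y=c; q=np.zeros_like(m); q[y-8:y+9,x-8:x+9]=m[y-8:y+9,x-8:x+9]; (X,Y),r=cv2.minEnclosingCircle(np.argwhere(q)[:,::-1].astype(np.float32)); print(k,X,Y,r,plane("top",(X,Y),.109))
S=get_state(); print(S["position"],Ro.from_quat(S["orientation"]).as_matrix())
E
```

```text
y 316.0 251.0 4.472236156463623 [0.51946955 0.01160094 0.109     ]
b 298.21429443359375 246.7857208251953 4.38582706451416 [0.53759138 0.07016839 0.109     ]
[ 0.55577128 -0.28813667  0.29939298] [[ 2.92228173e-01  9.56348626e-01 -6.97966970e-07]
 [ 9.56348626e-01 -2.92228173e-01  1.30386456e-05]
 [ 1.22655252e-05 -4.47775934e-06 -1.00000000e+00]]
```

Call:
send_rows(
  series=[
    [[0, 0, 0.25], [0, 0, 0], 0.5],
    [[0, 0, 0.5], [0, 0, 0], 0.5],
    [[0, 0, 0.68], [0, 0, 0], 0.5],
    [[0, 0, 0.78], [0, 0, 0], 0.5],
    [[0, 0, 0.78], [0, 0, 0], 0.5],
    [[0, 0, 0.78], [0, 0, 0], 0.5],
  ],
)

```text
time_s: 14.4
position: [0.5561, -0.2888, 0.1447]
orientation: [0.804, 0.595, 0.0, 0.001]
ft_force: [0.2, 0.1, 0.1]
opening: 0.0708
grip_force: 0.0
```

Call:
send_rows(
  force=30,
  series=[
    [[0, 0, 0], [0, 0, 0], -1],
    [[0, 0, 0], [0, 0, 0], -1],
    [[0, 0, 0], [0, 0, 0], -1],
    [[0, 0, 0], [0, 0, 0], -1],
    [[0, 0, 0], [0, 0, 0], -1],
    [[0, 0, 0], [0, 0, 0], -1],
    [[0, 0, 0], [0, 0, 0], -1],
  ],
)

```text
time_s: 15.28
position: [0.5556, -0.2888, 0.1435]
orientation: [0.804, 0.595, -0.0, -0.0]
ft_force: [0.1, -0.8, 0.3]
opening: 0.025
grip_force: 30.0
```

Call:
send_rows(
  series=[
    [[0, 0, -0.1], [0, 0, 0], -1],
    [[0, 0, -0.25], [0, 0, 0], -1],
    [[0, 0, -0.45], [0, 0, 0], -1],
    [[0, 0, -0.65], [0, 0, 0], -1],
    [[0, 0, -0.82], [0, 0, 0], -1],
    [[0, 0, -0.9], [0, 0, 0], -1],
    [[0, 0, -0.9], [0, 0, 0], -1],
  ],
)

```text
time_s: 16.15
position: [0.5558, -0.2888, 0.3235]
orientation: [0.804, 0.595, 0.0, 0.0]
ft_force: [-0.2, 0.6, -1.5]
opening: 0.0255
grip_force: 30.0
```

Call:
send_rows(
  series=[
    [[0.12, -0.05, 0], [0, 0, 0], -1],
    [[0.35, -0.15, 0], [0, 0, 0], -1],
    [[0.55, -0.24, 0], [0, 0, 0], -1],
    [[0.69, -0.3, 0], [0, 0, 0], -1],
    [[0.69, -0.3, 0], [0, 0, 0], -1],
  ],
)

```text
time_s: 16.77
position: [0.5382, -0.1376, 0.3221]
orientation: [0.803, 0.596, -0.0, -0.001]
ft_force: [0.1, -0.5, -1.2]
opening: 0.0254
grip_force: 30.0
```

Call:
send_rows(
  series=[
    [[0.15, -0.06, 0], [0, 0, 0], -1],
    [[0.35, -0.15, 0], [0, 0, 0], -1],
    [[0.55, -0.24, 0], [0, 0, 0], -1],
    [[0.65, -0.28, 0], [0, 0, 0], -1],
    [[0.69, -0.3, 0], [0, 0, 0], -1],
    [[0.69, -0.3, 0], [0, 0, 0], -1],
    [[0.69, -0.3, 0], [0, 0, 0], -1],
  ],
)

```text
time_s: 17.65
position: [0.5215, 0.0092, 0.3231]
orientation: [0.804, 0.595, -0.0, -0.0]
ft_force: [-0.2, 0.1, -1.0]
opening: 0.0252
grip_force: 30.0
```

```bash
python3 - <<'E'
from m import *
s=grab_frame("side"); S=get_state(); print(S["position"]); cv2.imwrite("pics/s4.png",s)
cv2.imwrite("pics/c4.png",cv2.resize(s[130:270,230:340],None,fx=4,fy=4,interpolation=cv2.INTER_CUBIC))
E
```

```text
[0.52146908 0.00928684 0.32318641]
```

View pics/c4.png

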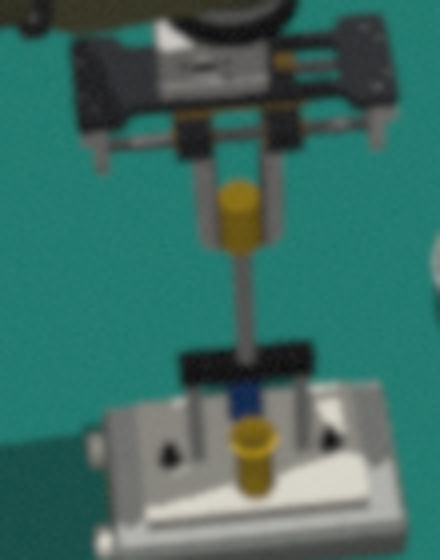

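The rod hangs upright with its tip at crop (247,360), and the yellow mouth is at crop (254,434). I'll check the offset between them.

```bash
python3 - <<'E'
from h import *
f=lambda x,y:(x/4+230-.375,y/4+130-.375)
print("tip",plane("side",f(247,361),.190),"head",plane("side",f(239,217),.3235-.0035),"mouth",plane("side",f(254,435),.109))
E
```

```text
tip [0.52241705 0.00515595 0.19      ] head [0.5225157  0.00766832 0.32      ] mouth [0.52596075 0.00789452 0.109     ]
```

Call:
send_rows(
  series=[
    [[0, 0, 0.08], [0, 0, 0], -1],
    [[0, 0, 0.2], [0, 0, 0], -1],
    [[0, 0, 0.3], [0, 0, 0], -1],
    [[0, 0, 0.36], [0, 0, 0], -1],
    [[0, 0, 0.36], [0, 0, 0], -1],
    [[0, 0, 0.36], [0, 0, 0], -1],
  ],
)

```text
time_s: 18.45
position: [0.5216, 0.0102, 0.2521]
orientation: [0.804, 0.595, 0.0, 0.0]
ft_force: [-0.6, 0.1, -0.4]
opening: 0.0252
grip_force: 30.0
```

Call:
send_rows(
  series=[
    [[0.002, 0.007, 0.03], [0, 0, 0], -1],
    [[0.002, 0.007, 0.06], [0, 0, 0], -1],
    [[0.002, 0.007, 0.09], [0, 0, 0], -1],
    [[0.002, 0.007, 0.12], [0, 0, 0], -1],
    [[0.002, 0.007, 0.14], [0, 0, 0], -1],
    [[0.002, 0.007, 0.14], [0, 0, 0], -1],
  ],
)

```text
time_s: 19.2
position: [0.5227, 0.0102, 0.2232]
orientation: [0.804, 0.595, -0.0, -0.0]
ft_force: [-0.4, -0.6, -0.7]
opening: 0.0254
grip_force: 30.0
```

Call:
send_rows(
  series=[
    [[0, 0, 0.03], [0, 0, 0], -1],
    [[0, 0, 0.06], [0, 0, 0], -1],
    [[0, 0, 0.09], [0, 0, 0], -1],
    [[0, 0, 0.12], [0, 0, 0], -1],
    [[0, 0, 0.15], [0, 0, 0], -1],
    [[0, 0, 0.165], [0, 0, 0], -1],
    [[0, 0, 0.172], [0, 0, 0], -1],
    [[0, 0, 0.172], [0, 0, 0], -1],
  ],
)

```text
time_s: 20.2
position: [0.5228, 0.0102, 0.1891]
orientation: [0.804, 0.595, 0.0, 0.0]
ft_force: [-1.0, 0.7, -0.8]
opening: 0.0256
grip_force: 30.0
```

Call:
send_rows(
  series=[
    [[0, 0, 0.005], [0, 0, 0], -1],
    [[0, 0, 0.005], [0, 0, 0], 0.5],
    [[0, 0, 0.005], [0, 0, 0], 0.5],
    [[0, 0, 0.005], [0, 0, 0], 0.5],
    [[0, 0, 0.005], [0, 0, 0], 0.5],
    [[0, 0, -0.15], [0, 0, 0], 0.5],
    [[0, 0, -0.4], [0, 0, 0], 0.5],
    [[0, 0, -0.6], [0, 0, 0], 0.5],
    [[0, 0, -0.6], [0, 0, 0], 0.5],
  ],
)

```text
time_s: 21.32
position: [0.5235, 0.0102, 0.3119]
orientation: [0.804, 0.595, 0.002, 0.002]
ft_force: [-0.5, 0.2, -0.7]
opening: 0.0705
grip_force: 0.0
```

Call:
send_rows(
  series=[
    [[-0.725, 0.087, 0], [0, 0, 0], 0.5],
    [[-0.725, 0.087, 0], [0, 0, 0], 0.5],
    [[-0.725, 0.087, 0], [0, 0, 0], 0.5],
    [[-0.725, 0.087, 0], [0, 0, 0], 0.5],
  ],
)

```text
time_s: 21.82
position: [0.4967, -0.1346, 0.3079]
orientation: [0.804, 0.594, -0.0, -0.001]
ft_force: [0.1, 0.7, -0.4]
opening: 0.0705
grip_force: 0.0
```

Call:
send_rows(
  series=[
    [[-0.725, 0.087, 0], [0, 0, 0], 0.5],
    [[-0.725, 0.087, 0], [0, 0, 0], 0.5],
    [[-0.725, 0.087, 0], [0, 0, 0], 0.5],
    [[-0.725, 0.087, 0], [0, 0, 0], 0.5],
    [[-0.725, 0.087, 0], [0, 0, 0], 0.5],
  ],
)

```text
time_s: 22.45
position: [0.4721, -0.2759, 0.3089]
orientation: [0.803, 0.596, 0.0, -0.0]
ft_force: [-0.2, -0.4, -0.1]
opening: 0.0703
grip_force: 0.0
```

```bash
python3 - <<'E'
from h import *
S=get_state(); print(S["position"],S["orientation"])
s=grab_frame("side"); M=masks(s); print(blobs(M["yellow"],(230,150,340,260)),blobs(M["blue"],(300,300,350,350)))
cv2.imwrite("pics/c5.png",cv2.resize(s[150:370,230:350],None,fx=2.7,fy=2.7,interpolation=cv2.INTER_CUBIC))
E
```

```text
[ 0.47205894 -0.27589897  0.30888744] [ 8.03202153e-01  5.95706526e-01  7.59457923e-05 -1.75801147e-04]
[([292.42, 243.08], 38, [289, 240, 8, 7]), ([338.22, 248.33], 9, [337, 247, 3, 4])] [([321.02, 326.78], 150, [316, 319, 11, 17])]
```

View pics/c5.png

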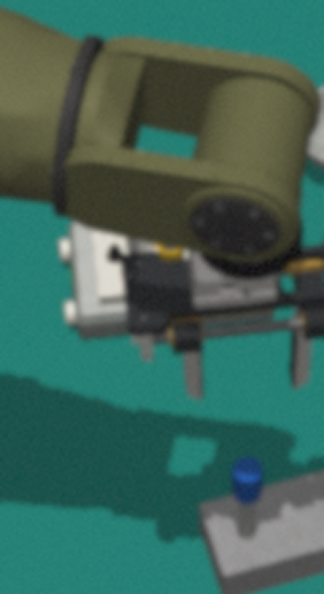

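The open gripper is straddling the blue rod's head, at crop (248,480); the arm hides the carrier. Next I'll descend and grip.

Call:
send_rows(
  series=[
    [[-0.005, 0, 0.25], [0, 0, 0], 0.5],
    [[-0.005, 0, 0.5], [0, 0, 0], 0.5],
    [[-0.005, 0, 0.7], [0, 0, 0], 0.5],
    [[-0.005, 0, 0.8], [0, 0, 0], 0.5],
    [[-0.005, 0, 0.827], [0, 0, 0], 0.5],
    [[-0.005, 0, 0.827], [0, 0, 0], 0.5],
  ],
)

```text
time_s: 23.25
position: [0.4717, -0.2778, 0.1443]
orientation: [0.803, 0.596, 0.0, 0.0]
ft_force: [0.3, 0.4, 0.8]
opening: 0.0709
grip_force: 0.0
```

Call:
send_rows(
  force=30,
  series=[
    [[0, 0, 0], [0, 0, 0], -1],
    [[0, 0, 0], [0, 0, 0], -1],
    [[0, 0, 0], [0, 0, 0], -1],
    [[0, 0, 0], [0, 0, 0], -1],
    [[0, 0, 0], [0, 0, 0], -1],
    [[0, 0, 0], [0, 0, 0], -1],
    [[0, 0, 0], [0, 0, 0], -1],
  ],
)

```text
time_s: 24.12
position: [0.4712, -0.2783, 0.1437]
orientation: [0.804, 0.595, -0.0, -0.0]
ft_force: [-1.0, 0.6, -0.0]
opening: 0.0253
grip_force: 30.0
```

Call:
send_rows(
  series=[
    [[0, 0, -0.1], [0, 0, 0], -1],
    [[0, 0, -0.25], [0, 0, 0], -1],
    [[0, 0, -0.45], [0, 0, 0], -1],
    [[0, 0, -0.65], [0, 0, 0], -1],
    [[0, 0, -0.85], [0, 0, 0], -1],
    [[0, 0, -1], [0, 0, 0], -1],
    [[0, 0, -1], [0, 0, 0], -1],
  ],
)

```text
time_s: 25.0
position: [0.4716, -0.2785, 0.3454]
orientation: [0.804, 0.595, 0.001, 0.002]
ft_force: [-0.1, 0.2, -0.9]
opening: 0.0254
grip_force: 30.0
```

Call:
send_rows(
  series=[
    [[0.1, -0.01, -0.05], [0, 0, 0], -1],
    [[0.3, -0.03, -0.1], [0, 0, 0], -1],
    [[0.5, -0.05, -0.1], [0, 0, 0], -1],
    [[0.7, -0.07, -0.1], [0, 0, 0], -1],
    [[0.88, -0.087, -0.1], [0, 0, 0], -1],
    [[0.88, -0.087, -0.1], [0, 0, 0], -1],
  ],
)

```text
time_s: 25.75
position: [0.506, -0.1022, 0.3629]
orientation: [0.803, 0.597, -0.0, -0.001]
ft_force: [-0.1, -0.4, -1.5]
opening: 0.0255
grip_force: 30.0
```

Call:
send_rows(
  series=[
    [[0.15, -0.015, 0], [0, 0, 0], -1],
    [[0.35, -0.03, 0], [0, 0, 0], -1],
    [[0.55, -0.05, 0], [0, 0, 0], -1],
    [[0.75, -0.07, 0], [0, 0, 0], -1],
    [[0.84, -0.087, 0], [0, 0, 0], -1],
    [[0.88, -0.087, 0], [0, 0, 0], -1],
    [[0.88, -0.087, 0], [0, 0, 0], -1],
    [[0.88, -0.087, 0], [0, 0, 0], -1],
  ],
)

```text
time_s: 26.75
position: [0.5406, 0.0676, 0.3637]
orientation: [0.804, 0.595, -0.0, 0.0]
ft_force: [-0.3, -0.5, -0.1]
opening: 0.0254
grip_force: 30.0
```

```bash
python3 - <<'E'
from h import *
S=get_state(); print(S["position"],S["orientation"])
s=grab_frame("side"); cv2.imwrite("pics/s6.png",s)
cv2.imwrite("pics/c6.png",cv2.resize(s[100:260,230:340],None,fx=3.7,fy=3.7,interpolation=cv2.INTER_CUBIC))
E
```

```text
[0.54057176 0.06758014 0.36365299] [ 8.03934336e-01  5.94718066e-01 -4.89697294e-05  5.46378917e-05]
```

View pics/c6.png

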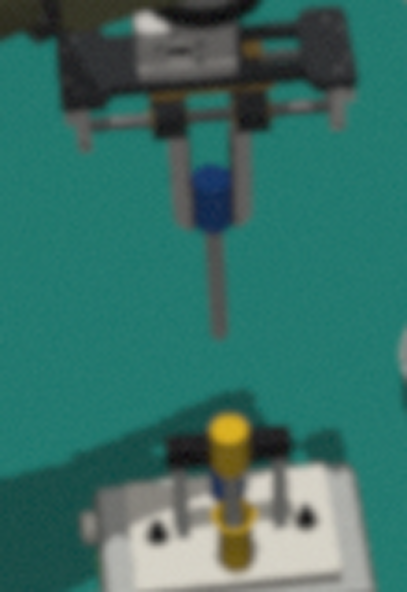

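The yellow rod stands fully down in its tube. The blue rod hangs upright above the carrier with its tip at crop (220,335). I'll lower it.

Call:
send_rows(
  series=[
    [[0.008, 0, 0.1], [0, 0, 0], -1],
    [[0.008, 0, 0.25], [0, 0, 0], -1],
    [[0.008, 0, 0.4], [0, 0, 0], -1],
    [[0.008, 0, 0.5], [0, 0, 0], -1],
    [[0.008, 0, 0.55], [0, 0, 0], -1],
    [[0.008, 0, 0.55], [0, 0, 0], -1],
    [[0.008, 0, 0.55], [0, 0, 0], -1],
  ],
)

```text
time_s: 27.68
position: [0.5413, 0.07, 0.2546]
orientation: [0.804, 0.595, 0.001, 0.0]
ft_force: [-0.2, 1.0, -1.7]
opening: 0.0255
grip_force: 30.0
```

Call:
send_rows(
  series=[
    [[0, 0, 0.03], [0, 0, 0], -1],
    [[0, 0, 0.06], [0, 0, 0], -1],
    [[0, 0, 0.09], [0, 0, 0], -1],
    [[0, 0, 0.12], [0, 0, 0], -1],
    [[0, 0, 0.15], [0, 0, 0], -1],
    [[0, 0, 0.15], [0, 0, 0], -1],
  ],
)

```text
time_s: 28.42
position: [0.5409, 0.0701, 0.2231]
orientation: [0.804, 0.595, -0.0, -0.0]
ft_force: [-0.2, -0.3, -0.2]
opening: 0.0254
grip_force: 30.0
```

Call:
send_rows(
  series=[
    [[0, 0, 0.03], [0, 0, 0], -1],
    [[0, 0, 0.06], [0, 0, 0], -1],
    [[0, 0, 0.09], [0, 0, 0], -1],
    [[0, 0, 0.12], [0, 0, 0], -1],
    [[0, 0, 0.15], [0, 0, 0], -1],
    [[0, 0, 0.165], [0, 0, 0], -1],
    [[0, 0, 0.173], [0, 0, 0], -1],
    [[0, 0, 0.173], [0, 0, 0], -1],
  ],
)

```text
time_s: 29.42
position: [0.5411, 0.0701, 0.1891]
orientation: [0.804, 0.595, 0.0, 0.0]
ft_force: [-0.1, -0.3, -0.0]
opening: 0.0254
grip_force: 30.0
```

Call:
send_rows(
  series=[
    [[0, 0, 0], [0, 0, 0], 0.5],
    [[0, 0, 0], [0, 0, 0], 0.5],
    [[0, 0, 0], [0, 0, 0], 0.5],
    [[0, 0, 0], [0, 0, 0], 0.5],
    [[0, 0, -0.15], [0, 0, 0], 0.5],
    [[0, 0, -0.4], [0, 0, 0], 0.5],
    [[0, 0, -0.65], [0, 0, 0], 0.5],
    [[0, 0, -0.65], [0, 0, 0], 0.5],
  ],
)

```text
time_s: 30.42
position: [0.5419, 0.0701, 0.3229]
orientation: [0.804, 0.595, 0.003, 0.002]
ft_force: [0.6, 0.5, -0.1]
opening: 0.0704
grip_force: 0.0
```

Call:
send_rows(
  series=[
    [[-0.9, 0, 0], [0, 0, 0], 0.5],
    [[-0.9, 0, 0], [0, 0, 0], 0.5],
    [[-0.9, 0, 0], [0, 0, 0], 0.5],
    [[-0.9, 0, 0], [0, 0, 0], 0.5],
    [[-0.9, 0, 0], [0, 0, 0], 0.5],
  ],
)

```text
time_s: 31.05
position: [0.4886, -0.1017, 0.3185]
orientation: [0.804, 0.595, -0.0, -0.0]
ft_force: [0.2, 0.8, 0.2]
opening: 0.0704
grip_force: 0.0
```

```bash
python3 - <<'E'
from h import *
S=get_state(); print(S["position"],S["time_s"])
s=grab_frame("side"); t=grab_frame("top")
a=cv2.resize(t[200:300,250:350],None,fx=4,fy=4,interpolation=cv2.INTER_CUBIC); b=cv2.resize(s[170:270,230:330],None,fx=4,fy=4,interpolation=cv2.INTER_CUBIC)
cv2.imwrite("pics/c7.png",np.hstack([a,b]))
E
```

```text
[ 0.48860706 -0.10172018  0.31846458] 31.05
```

View pics/c7.png

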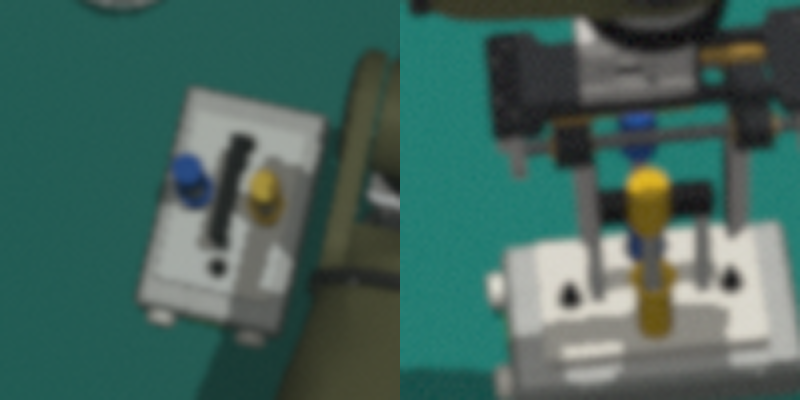

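Both rods stand in the tubes of their own colour, with heads in the top crop at (188,172) blue and (264,190) yellow. The carrier is still flush over the pegs and the gripper is clear of everything.

```bash
python3 -c "
from plant import *
print(job_done())"
```

```text
the job is handed in; nothing more can be done
None
```

I handed in the job after about 31 s of robot time: the last pictures show the carrier flush on the base over both pegs, each rod down in its own colour of tube, and the gripper clear, but no verdict came back.

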